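# Hang the slide rack on the drip stand

## Robot

A 6-joint arm with a two-finger parallel gripper is mounted at the origin on the work surface. World frame = base frame: x ahead of the robot, y to its left, z up, the work surface at z = 0. Lengths are in m, angles in rad, forces in N, time in s.
With the tool pointing down it reaches from about 0.325 to 0.875 m from the base axis. Payload 4.4 kg.
Tool frame: the origin (TCP) lies midway between the tips of the shut fingers; the grasp point (between the pads) lies ctrl.grasp_offset behind it (ctrl.grasp_offset is the distance from the TCP to the grasp point, in m); z points along the fingers, y is the line along which they close (so a half turn about z gives the same grasp; the last joint's range is limited). The gripper opens to 85 mm and grips with 20 to 120 N. Pads are 22 mm wide; open, the fingers measure 114 mm over their backs; the gripper's body (76 mm by 85 mm) begins 54 mm behind the grasp point. The pads swing forward as they close: fully open they stand 13 mm farther back than shut.
Start: joints at [-1.391, 0.207, 1.542, -0, 1.393, -0.15], TCP at [0.186, -0.544, 0.231] pointing down, gripper open.
Joint ranges: [-2.73, 2.73], [-0.86, 2.22], [0.23, 2.46], [-1.11, 4.25], [0.08, 2.63], [-2.82, 2.82]. Speed limits (rad/s): [2.79, 2.79, 3.14, 3.14, 3.14, 3.14].

## Interface

Orientations are given as a unit quaternion [w, x, y, z].
In Python, from workcell import ctrl, read_camera gives the robot as it stands.
- The arm moves only by the tool carry_out, never from a script. Its argument "series" is a list of rows, each a list of 3 entries, a list of its own where there are three numbers: the turn, a rotation vector about the tool's x, y, z in shares of pi rad (1.0 is pi rad), then the shift along the tool's x, y, z in fractions of the full range, 1 being 80 cm, then the finger opening in m, from 0 to 0.0854. In form: [[[wx, wy, wz], [dx, dy, dz], gripper], ...]. A call has 1 to 20 rows; each row is the pose to reach, as a shift and turn from the pose commanded when the call began, along the tool's axes at that moment; what a row does not reach only later rows make up. A row lasts 1/10 s, in which the tool goes at most 50 mm and 8.59 degrees, less where a joint would pass 70% of its speed; a pose out of reach is approached as far as the arm can. A shift or turn number past 1, either way, is cut back to 1. A call with a gripper value outside its range is refused whole. The fingers move at their own pace and stop on an object; the grip force is fixed at half the most. Time passes only in rows, so rows that repeat a pose let the fingers close. It gives the time, the measured TCP pose, the force, the opening and the grip force at its end, in the units of the state.
- ctrl.read_state(): the state, without advancing time (a new reading comes with each control period).
- read_camera(name): name is "scene" or "side" or "wrist"; returns a dict with "image" (480x640x3 uint8, red, green, blue), "fx", "fy", "cx", "cy" (pixels), "k1" (the pictures are not rectified: a ray, as slopes to the right and down, at radius r is drawn at 1 + k1 r^2 times it, then the intrinsics apply), "origin" and "rotation" of the camera in the world. Camera axes: x right, y down, z forward; pixel columns grow to the right and rows downward; lengths in m; the calibration is good to about 2 mm. A picture is of the moment at which its call begins. There is no depth.
- ctrl.finish_job(): hands the job in; it is judged then, once.
The state is a dict: "time_s": time; "q": joint angles; "qvel": joint speeds; "joint_efforts": joint torques, N m; "tool_pos": TCP position; "eef_rot": TCP orientation; "ft_force": force on the tool from outside, world axes, zero at the start; "ft_torque": the same for the moment, N m; "gripper_width": finger opening in m; "grasp_force": force on a finger pad.
Only numpy, scipy, OpenCV 4.12 (cv2) and the standard library are available. Lean on these libraries where they do the work, as an engineer would, in place of code of your own. Each camera call takes 0.05 s, during which the arm holds its last target. There are 200 camera calls.

## Task

Hang the purple-handled slide rack on the drip stand so that it can drain: lower it, kept upright, with one end of its top bar on each of the two blue hooks, and let go only once both ends are seated. Leave the green-handled rack standing where it is.

Things in the scene. Friction and masses are not known exactly. Their poses are not given: they have to be found in the camera images.
- purple_rack: Steel slide rack, symmetric, 0.26-0.42 kg, slides captive. Basket 84 (x) x 146 (y) x 30 mm; wires up to a top bar 250 mm long (y), 12 wide, 6 thick, underside 80 mm above the foot, ends 51 mm beyond the basket. Mid-bar purple handle block, 20 thick (x), 60 long (y), 86-122 mm above the foot: grip from above across x. Origin: centre of foot; y along bar, z up. Starts with bar roughly along world x.
- green_rack: Same steel rack in shape and size, but with a green handle and an empty basket; about 0.32 kg. Origin: centre of its foot; y along its bar, z up. Stands beside the purple rack, bar roughly along world x; which of the two stands to the left varies. Not to be moved.
- hook_left: Left (+y) blue hook of the fixed white drip stand: an upward-open steel cradle 14 mm wide (y), its level seat 44 mm long (x) between lips that rise 30 mm and flare to a 60 mm mouth. Origin: centre of the seat's top face, 120 mm above the bench; z up, x level, pointing away from the robot (within 0.3 rad), y along the line of the hooks, to the left.
- hook_right: Right (-y) blue hook, same shape, axes and origin. Seats are level with each other, centres 200 mm apart, 186 mm clear between hooks. The basket hangs between them, over a drip tray (rim 26 mm above bench); the bar's ends lie on the seats. Posts and crossbar stand 89 mm behind the seat centres, no higher than the seats. Stand position and yaw vary.

How it is judged:
On the way:
1. while the gripper still holds the purple rack, both ends of its bar are down in the hooks, within 6 mm of resting, the rack upright (x of purple_rack in the frame of hook_left between -0.022 and 0.022 m and y of purple_rack in the frame of hook_left between -0.122 and -0.078 m and z of purple_rack in the frame of hook_left between -0.085 and -0.074 m and z of purple_rack in the frame of hook_right between -0.085 and -0.074 m and angle between the y axis of purple_rack and the y axis of hook_left, either way round below 0.2 rad and angle between purple_rack's own z axis and vertical below 0.07 rad and contact force between the fingers and purple_rack above 1 N), for 0.2 s.
At the end, for the whole second after the job is handed in: The purple rack hangs released and at rest with one bar end on each blue hook: centred within 22 mm, along the hooks within 0.2 rad, upright within 0.07 rad, at seated height within 4 mm; the green rack stands upright (0.1 rad) within 30 mm of its start (x of purple_rack in the frame of hook_left between -0.022 and 0.022 m and y of purple_rack in the frame of hook_left between -0.122 and -0.078 m and z of purple_rack in the frame of hook_left between -0.085 and -0.076 m and z of purple_rack in the frame of hook_right between -0.085 and -0.076 m and angle between the y axis of purple_rack and the y axis of hook_left, either way round below 0.2 rad and angle between purple_rack's own z axis and vertical below 0.07 rad and contact force between purple_rack and hook_left above 0.2 N and contact force between purple_rack and hook_right above 0.2 N and contact force between the fingers and purple_rack below 0.1 N and linear speed of purple_rack below 0.03 m/s and angular speed of purple_rack below 0.2 rad/s and distance of green_rack from where it was at the start of the episode below 0.03 m and angle between green_rack's own z axis and vertical below 0.1 rad); the robot touches nothing.
It fails at once if the purple rack is tipped by more than 0.6 rad (angle between purple_rack's own z axis and vertical above 0.6 rad).
It fails at once if the green rack is moved by more than 30 mm (distance of green_rack from where it was at the start of the episode above 0.03 m).
It also fails if it takes over 38 s, if anything falls off the work surface, if the arm or the gripper's body presses on something with over 40 N, if the wrist force passes 120 N, or if a joint passes its speed limit or range.

## Working session

There is one attempt and no reset: what is moved stays moved. The work goes in short steps, Python scripts to look and compute and a tool call to move; the robot and the scene stay as the last step left them, time stands still between calls to the robot, and variables do not carry over. Pictures are saved under pics/ and viewed, at most 10 in all, crops included, and the job is handed in when it is done.

Besides the shell and the picture viewer there is one more tool, called after "Emit:" by a JSON object that holds its "fn" and its "kwargs", one argument or row to a line. carry_out: Moves the arm, as the interface text tells. Its arguments: {"type":"object","properties":{"series":{"type":"array"}},"required":["series"]}

```bash
ls; mkdir -p pics
cat > h.py <<'E'
import numpy as np, cv2
from workcell import ctrl, read_camera
def rays(c,px):
    px=np.atleast_2d(np.array(px,float))
    K=np.array([[c['fx'],0,c['cx']],[0,c['fy'],c['cy']],[0,0,1]])
    # model: d = u(1+k1 r^2), same as OpenCV k1
    u=cv2.undistortPointsIter(px[:,None],K,np.array([c['k1'],0,0,0.]),None,None,(3,50,1e-10))[:,0]
    return np.c_[u,np.ones(len(u))]@np.array(c['rotation']).T
def onplane(c,px,z):
    d=rays(c,px);o=np.array(c['origin']);return o+d*((z-o[2])/d[:,2])[:,None]
def project(c,P):
    K=np.array([[c['fx'],0,c['cx']],[0,c['fy'],c['cy']],[0,0,1]])
    p=(np.atleast_2d(P)-c['origin'])@np.array(c['rotation'])
    u=p[:,:2]/p[:,2:];u=u*(1+c['k1']*(u**2).sum(1,keepdims=True))
    return u*[c['fx'],c['fy']]+[c['cx'],c['cy']]
E
python3 - <<'E'
from h import *
for n in ['scene','side']:
    c=read_camera(n);cv2.imwrite(f'pics/{n}0.png',c['image'][...,::-1]);print(n,c['origin'],c['rotation'],c['fx'],c['k1'])
s=ctrl.read_state();print(s['tool_pos'],s['eef_rot'],ctrl.grasp_offset,s['time_s'])
E
```

```text
pics
scene [1.15630202 0.75066861 0.73155908] [-0.16162169  0.30115925  0.83203854 -0.43691349] 570.6685554858929 -0.1290723436660822
side [0.09547247 0.67172778 0.56928005] [ 0.1528508  -0.27981135  0.82158501 -0.47258894] 448.3543053296234 -0.07757441758484701
[ 0.1860727  -0.54330594  0.2302152 ] [-1.07589486e-03  9.86435420e-01  1.64146290e-01 -1.07782660e-05] 0.0187 0.1
```

```bash
cat >> h.py <<'E'
from scipy.spatial.transform import Rotation as R
_rc=read_camera
def read_camera(n):
    c=_rc(n);q=np.array(c['rotation'])
    if q.size==4:c['rotation']=R.from_quat(q[[1,2,3,0]]).as_matrix()
    return c
E
python3 - <<'E'
from h import *
for n in ['scene','side']:
    c=read_camera(n);print(n,c['rotation'][:,2])
E
```

```text
scene [-0.53211202 -0.62970999 -0.56597007]
side [ 0.51563135 -0.69100521 -0.50659265]
```

View pics/scene0.png

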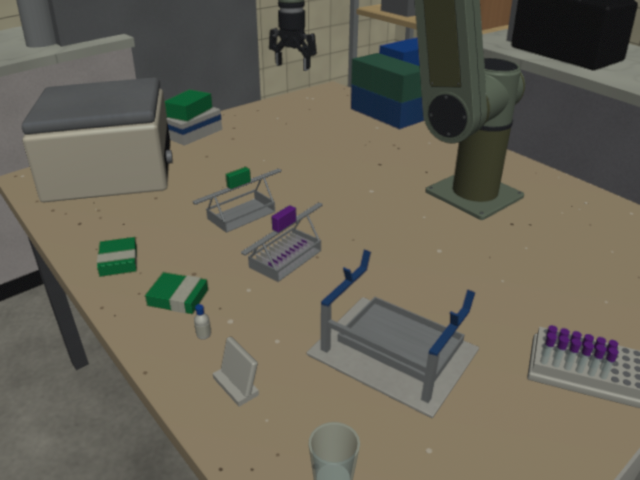

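View pics/side0.png

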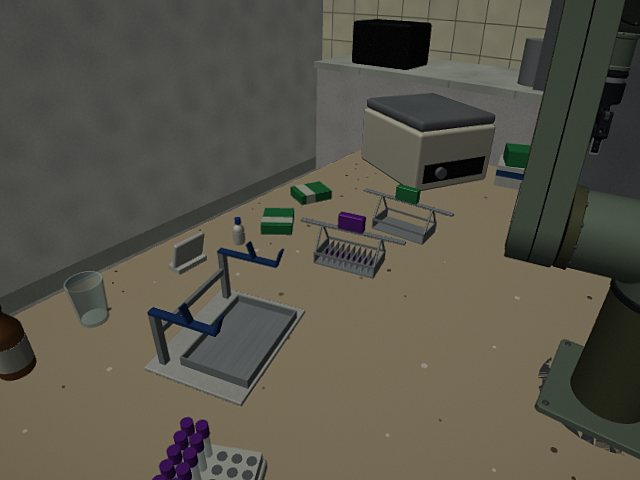

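The scene view shows the purple handle at (284,218), the green one at (238,178) and blue hooks around (350,275) and (455,325). The side view shows purple at (351,222), green at (407,193), and hooks around (255,255) and (190,315). I'll zoom in on these and measure.

Run:
```python
from h import *
C={n:read_camera(n) for n in ['scene','side']}
def mask(c,col):
    h=cv2.cvtColor(c['image'],cv2.COLOR_RGB2HSV);H,S,V=[h[...,i].astype(int) for i in range(3)]
    lo,hi={'p':(135,160),'g':(50,80),'b':(105,122)}[col]
    return ((H>=lo)&(H<=hi)&(S>120)&(V>40)).astype(np.uint8)
def tri(a,b):
    A=[];r=[]
    for n,p in (('scene',a),('side',b)):
        d=rays(C[n],p)[0];d/=np.linalg.norm(d);P=np.eye(3)-np.outer(d,d);A.append(P);r.append(P@C[n]['origin'])
    x=np.linalg.lstsq(np.vstack(A),np.hstack(r),rcond=None)[0];return x
cen={}
for n,c in C.items():
    for col in 'pgb':
        k,l,st,ce=cv2.connectedComponentsWithStats(mask(c,col))
        print(n,col,[(st[i].tolist(),ce[i].round(1).tolist()) for i in range(1,k) if st[i,4]>60])
def crop(n,x,y,w,h):return cv2.resize(C[n]['image'][y:y+h,x:x+w,::-1],(400,300),interpolation=cv2.INTER_CUBIC)
im=np.vstack([np.hstack([crop('scene',315,240,80,60),crop('scene',415,285,80,60)]),np.hstack([crop('side',210,230,80,60),crop('side',145,285,80,60)])])
cv2.imwrite('pics/hooks.png',im)
print('p',tri((284,218),(351,222)),'g',tri((238,178),(407,193)))
```

```text
scene p [([272, 206, 23, 26, 389], [283.5, 218.3]), ([546, 326, 11, 20, 161], [551.2, 335.6]), ([558, 329, 11, 20, 161], [563.2, 338.6]), ([571, 332, 47, 30, 693], [593.9, 346.1])]
scene g [([165, 90, 47, 30, 1029], [187.8, 104.3]), ([227, 168, 23, 20, 336], [238.0, 177.5]), ([99, 238, 37, 15, 391], [117.0, 244.9]), ([98, 259, 38, 17, 461], [116.4, 266.7]), ([146, 273, 39, 36, 786], [163.2, 290.0]), ([185, 279, 22, 34, 366], [195.5, 295.7])]
scene b [([380, 38, 39, 27, 661], [402.7, 50.3]), ([352, 85, 71, 43, 1657], [386.7, 107.9]), ([168, 116, 52, 18, 192], [194.1, 125.6]), ([322, 251, 47, 55, 450], [347.7, 279.7]), ([430, 291, 44, 64, 580], [452.5, 324.6]), ([196, 304, 7, 11, 62], [199.1, 309.0])]
side p [([338, 212, 28, 21, 414], [350.7, 221.8]), ([152, 417, 41, 63, 665], [173.9, 449.1]), ([171, 420, 37, 60, 644], [190.6, 449.7])]
side g [([506, 143, 25, 25, 474], [517.2, 154.8]), ([305, 182, 26, 12, 178], [317.7, 187.3]), ([395, 184, 26, 20, 329], [406.6, 193.4]), ([291, 186, 15, 19, 139], [297.0, 194.0]), ([263, 208, 31, 9, 233], [278.5, 211.9]), ([261, 222, 31, 12, 332], [275.5, 227.9])]
side b [([496, 170, 28, 10, 150], [509.5, 174.3]), ([217, 248, 67, 19, 362], [248.8, 256.8]), ([148, 303, 76, 34, 681], [184.4, 320.6])]
p [ 0.5632713  -0.08179933  0.10464937] g [ 0.53756859 -0.30009561  0.10458345]
```

View pics/hooks.png

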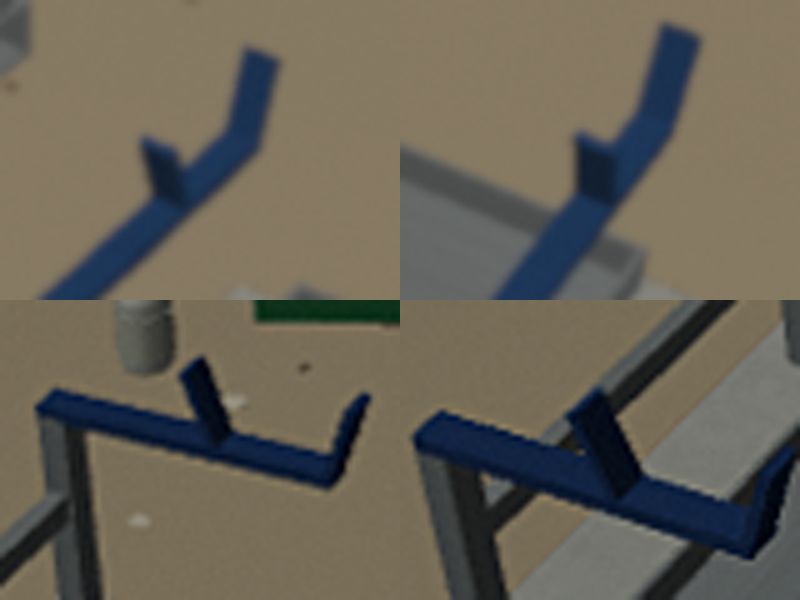

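Run:
```python
from h import *
C={n:read_camera(n) for n in ['scene','side']}
def tri(a,b):
    A=[];r=[]
    for n,p in (('scene',a),('side',b)):
        d=rays(C[n],p)[0];d/=np.linalg.norm(d);P=np.eye(3)-np.outer(d,d);A.append(P);r.append(P@C[n]['origin'])
    return np.linalg.lstsq(np.vstack(A),np.hstack(r),rcond=None)[0]
o={'SR':(315,240),'SL':(415,285),'DR':(210,230),'DL':(145,285)}
f=lambda k,x,y:(o[k][0]+(x+.5)/5-.5,o[k][1]+(y+.5)/5-.5)
r3=lambda v:np.round(v,4)
print('R front tip',r3(tri(f('SR',262,54),f('DR',367,97))),'back tip',r3(tri(f('SR',160,147),f('DR',193,67))))
print('L back tip',r3(tri(f('SL',195,142),f('DL',187,102))))
S=C['scene'];D=C['side']
print('tips on plane .15: R f/b',r3(onplane(S,[f('SR',262,54),f('SR',160,147)],.15)[:,:2]),'L',r3(onplane(S,[f('SL',282,31),f('SL',195,142)],.15)[:,:2]))
print('seat plane front/back R',r3(onplane(S,[f('SR',246,138),f('SR',168,198)],.12)[:,:2]),'L',r3(onplane(S,[f('SL',256,123),f('SL',197,197)],.12)[:,:2]))
print('side seat back R,L',r3(onplane(D,[f('DR',222,142),f('DL',630,490) if 0 else f('DL',230,191)],.12)[:,:2]))
# handle direction: minAreaRect-free: top-face long axis via PCA on bar line; bar ends
for nm,ps,pd in(('P',[(244,251),(321,207)],[(302,220),(405,243)]),('G',[(195,202),(281,172)],[(364,190),(453,215)])):
    e=[tri(a,b) for a,b in((ps[0],pd[0]),(ps[1],pd[1]))];print(nm,r3(e),np.linalg.norm(e[0]-e[1]),r3((e[0]+e[1])/2),'pl',r3(onplane(S,ps,.083)[:,:2]),r3(onplane(D,pd,.083)[:,:2]))
im=np.vstack([np.hstack([cv2.resize(C[n]['image'][y:y+60,x:x+80,::-1],(400,300),interpolation=cv2.INTER_CUBIC) for n,x,y in q]) for q in([('scene',243,198),('scene',195,160)],[('side',315,195),('side',370,175)])])
```

```text
R front tip [0.5552 0.1577 0.1493] back tip [0.6215 0.1779 0.1487]
L back tip [0.5697 0.3706 0.149 ]
tips on plane .15: R f/b [[0.5569 0.16  ]
 [0.6222 0.1783]] L [[0.5049 0.3532]
 [0.5703 0.3703]]
seat plane front/back R [[0.5671 0.1645]
 [0.6124 0.1728]] L [[0.517  0.3577]
 [0.5605 0.3684]]
side seat back R,L [[0.6093 0.178 ]
 [0.5569 0.3703]]
P [[ 0.6812 -0.0559  0.084 ]
 [ 0.4416 -0.1087  0.0783]] 0.2453661682718806 [ 0.5614 -0.0823  0.0811] pl [[ 0.6783 -0.0623]
 [ 0.4498 -0.0975]] [[ 0.6795 -0.0515]
 [ 0.4398 -0.1069]]
G [[ 0.6592 -0.2933  0.0839]
 [ 0.411  -0.3022  0.0801]] 0.24832599882083506 [ 0.5351 -0.2977  0.082 ] pl [[ 0.657  -0.2984]
 [ 0.4168 -0.2933]] [[ 0.6585 -0.2908]
 [ 0.4102 -0.3014]]
```

The lip tips triangulate to z≈0.149 and the hook spacing to 0.2006, both matching the given sizes. The hook midpoint is (0.563, 0.2655) with yaw 0.258. The purple rack is at (0.562, -0.082) with its bar at 0.217 rad. Next I'll compute the first move.

```bash
cat >> h.py <<'E'
def delta(p,yaw):
    s=ctrl.read_state();q=np.array(s['eef_rot']);r0=R.from_quat(q[[1,2,3,0]])
    r1=R.from_matrix(np.c_[[np.cos(yaw),np.sin(yaw),0],[np.sin(yaw),-np.cos(yaw),0],[0,0,-1]])
    print('turn',(r0.inv()*r1).as_rotvec().round(4),'shift',r0.inv().apply(np.array(p)-s['tool_pos']).round(4))
E
python3 -c "
from h import *
delta([.562,-.082,.2],.217)"
```

```text
turn [-0.0003 -0.      0.1128] shift [ 0.5052 -0.3153  0.0312]
```

Careful with the scale: shifts go in shares of 80 cm and turns go in shares of pi rad. That gives: 0.505 m / 0.8 = 0.6313, 0.475 m / 0.8 = 0.5938, 0.113 rad / 3.1416 = 0.036.

Emit:
{"fn": "carry_out", "kwargs": {
  "series": [
    [[0, 0, 0.0095], [0.05, -0.0313, 0], 0.085],
    [[0, 0, 0.0191], [0.1, -0.0625, 0], 0.085],
    [[0, 0, 0.0286], [0.15, -0.0938, 0], 0.085],
    [[0, 0, 0.036], [0.2, -0.125, 0], 0.085],
    [[0, 0, 0.036], [0.25, -0.1563, 0], 0.085],
    [[0, 0, 0.036], [0.3, -0.1875, 0], 0.085],
    [[0, 0, 0.036], [0.35, -0.2188, 0], 0.085],
    [[0, 0, 0.036], [0.4, -0.25, 0], 0.085],
    [[0, 0, 0.036], [0.45, -0.2813, 0], 0.085],
    [[0, 0, 0.036], [0.5, -0.3125, 0], 0.085],
    [[0, 0, 0.036], [0.55, -0.3438, 0.0125], 0.085],
    [[0, 0, 0.036], [0.5938, -0.3713, 0.025], 0.085],
    [[0, 0, 0.036], [0.6313, -0.3938, 0.0388], 0.085],
    [[0, 0, 0.036], [0.6313, -0.3938, 0.0388], 0.085],
    [[0, 0, 0.036], [0.6313, -0.3938, 0.0388], 0.085],
    [[0, 0, 0.036], [0.6313, -0.3938, 0.0388], 0.085]
  ]
}}

```text
time_s: 2.0
tool_pos: [0.5618, -0.0832, 0.2006]
eef_rot: [0.0, 0.994, 0.108, 0.0]
ft_force: [-0.2, 0.5, -0.5]
gripper_width: 0.085
grasp_force: 0.0
```

Run:
```python
from h import *
c=read_camera('wrist');cv2.imwrite('pics/w1.png',c['image'][...,::-1])
s=ctrl.read_state();print(s['tool_pos'],s['eef_rot'],s['time_s'],s['ft_force'],c['origin'])
h=cv2.cvtColor(c['image'],cv2.COLOR_RGB2HSV);m=((h[...,0]>=135)&(h[...,0]<=160)&(h[...,1]>120)&(h[...,2]>40)).astype(np.uint8)
k,l,st,ce=cv2.connectedComponentsWithStats(m)
i=1+np.argmax(st[1:,4]);cn=cv2.findContours((l==i).astype(np.uint8),0,2)[0][0]
b=cv2.boxPoints(cv2.minAreaRect(cn));print(st[i],ce[i],b);print(onplane(c,b,.122).round(4),onplane(c,ce[i],.122))
```

```text
[ 0.56172882 -0.08348559  0.20082123] [2.99960660e-04 9.94204249e-01 1.07506946e-01 2.79082854e-04] 2.05 [-0.45065014 -0.28001655 -0.39135983] [ 0.64097024 -0.06557966  0.34343435]
[ 302  198   32   96 2832] [317.92090395 244.95303672] [[302. 198.]
 [333. 198.]
 [333. 293.]
 [302. 293.]]
[[ 0.5954 -0.0649  0.122 ]
 [ 0.5995 -0.0834  0.122 ]
 [ 0.5372 -0.0978  0.122 ]
 [ 0.5328 -0.0776  0.122 ]] [[ 0.56802516 -0.08081387  0.122     ]]
```

View pics/w1.png

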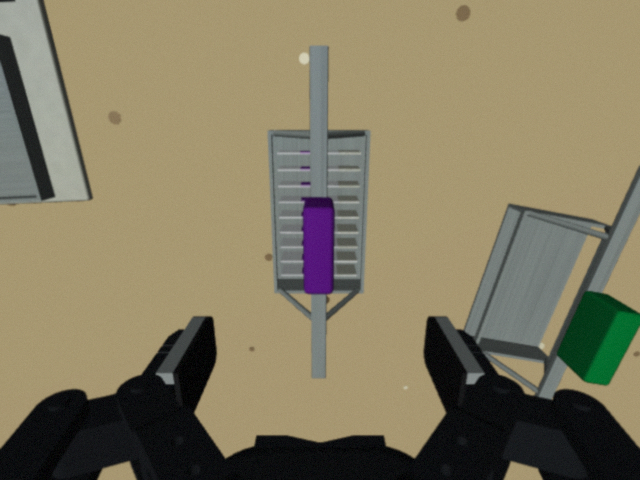

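The wrist view shows the purple handle at (318,250), centred laterally and parallel to the pads. The green rack at (600,340) is well clear. Descending and gripping.

In the tool's units: 0.108 m / 0.8 = 0.135, 0.001 m / 0.8 = 0.0013.

Emit:
{"fn": "carry_out", "kwargs": {
  "series": [
    [[0, 0, 0], [0.0013, 0, 0.0375], 0.085],
    [[0, 0, 0], [0.0013, 0, 0.075], 0.085],
    [[0, 0, 0], [0.0013, 0, 0.1063], 0.085],
    [[0, 0, 0], [0.0013, 0, 0.125], 0.085],
    [[0, 0, 0], [0.0013, 0, 0.135], 0.085],
    [[0, 0, 0], [0.0013, 0, 0.135], 0.085],
    [[0, 0, 0], [0.0013, 0, 0.135], 0.04],
    [[0, 0, 0], [0.0013, 0, 0.135], 0.02],
    [[0, 0, 0], [0.0013, 0, 0.135], 0.005],
    [[0, 0, 0], [0.0013, 0, 0.135], 0.005],
    [[0, 0, 0], [0.0013, 0, 0.135], 0.005],
    [[0, 0, 0], [0.0013, 0, 0.135], 0.005],
    [[0, 0, 0], [0.0013, 0, 0.135], 0.005],
    [[0, 0, 0], [0.0013, 0, 0.135], 0.005]
  ]
}}

```text
time_s: 3.45
tool_pos: [0.5634, -0.082, 0.093]
eef_rot: [-0.0, 0.994, 0.108, 0.001]
ft_force: [-2.0, 2.0, 4.6]
gripper_width: 0.0193
grasp_force: 59.8
```

In the tool's units: -0.2 m / 0.8 = -0.25, -0.195 m / 0.8 = -0.2438.

Emit:
{"fn": "carry_out", "kwargs": {
  "series": [
    [[0, 0, 0], [0, 0, -0.0125], 0.005],
    [[0, 0, 0], [0, 0, -0.0375], 0.005],
    [[0, 0, 0], [0, 0, -0.0688], 0.005],
    [[0, 0, 0], [0, 0, -0.1], 0.005],
    [[0, 0, 0], [0, 0, -0.1313], 0.005],
    [[0, 0, 0], [0, 0, -0.1625], 0.005],
    [[0, 0, 0], [0, 0, -0.1938], 0.005],
    [[0, 0, 0], [0, 0, -0.225], 0.005],
    [[0, 0, 0], [0, 0, -0.2438], 0.005],
    [[0, 0, 0], [0, 0, -0.25], 0.005],
    [[0, 0, 0], [0, 0, -0.25], 0.005],
    [[0, 0, 0], [0, 0, -0.25], 0.005]
  ]
}}

```text
time_s: 4.65
tool_pos: [0.562, -0.082, 0.2904]
eef_rot: [-0.001, 0.994, 0.108, -0.002]
ft_force: [-0.8, -0.0, -3.6]
gripper_width: 0.0192
grasp_force: 59.0
```

Run:
```python
from h import *
c=read_camera('wrist');cv2.imwrite('pics/w2.png',c['image'][...,::-1])
s=ctrl.read_state();print(s['tool_pos'],s['gripper_width'],s['time_s'],s['ft_force'],s['ft_torque'])
h=cv2.cvtColor(c['image'],cv2.COLOR_RGB2HSV);m=((h[...,0]>=135)&(h[...,0]<=160)&(h[...,1]>120)&(h[...,2]>40)).astype(np.uint8)
k,l,st,ce=cv2.connectedComponentsWithStats(m)
i=1+np.argmax(st[1:,4]);print(st[i],ce[i])
delta([.563,.2655,s['tool_pos'][2]],1.829)
```

```text
[ 0.56195675 -0.08198665  0.29020118] 0.01896987203367608 4.7 [-0.29753765  0.35292631 -3.0832231 ] [-0.02303786 -0.0339635  -0.02406727]
[ 292  251   56  169 8801] [319.41029428 334.73559823]
turn [-4.1000e-03  1.1000e-03 -1.6123e+00] shift [ 0.0757 -0.3391  0.0004]
```

View pics/w2.png

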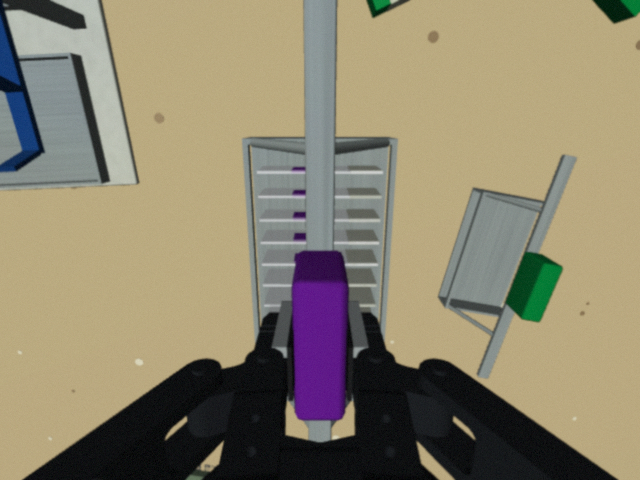

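The rack hangs level in the grip, with the handle at (319,335), and the green rack is undisturbed at (535,287). Swinging over to the stand.

In the tool's units: -0.339 m / 0.8 = -0.4238, -0.336 m / 0.8 = -0.42, -1.612 rad / 3.1416 = -0.5131.

Emit:
{"fn": "carry_out", "kwargs": {
  "series": [
    [[0, 0, -0.0159], [0.0025, -0.0125, 0], 0.005],
    [[0, 0, -0.0477], [0.0088, -0.0375, 0], 0.005],
    [[0, 0, -0.0796], [0.015, -0.0663, 0], 0.005],
    [[0, 0, -0.1146], [0.0213, -0.095, 0], 0.005],
    [[0, 0, -0.1496], [0.0275, -0.1238, 0], 0.005],
    [[0, 0, -0.1846], [0.0338, -0.1525, 0], 0.005],
    [[0, 0, -0.2196], [0.04, -0.1813, 0], 0.005],
    [[0, 0, -0.2546], [0.0463, -0.21, 0], 0.005],
    [[0, 0, -0.2897], [0.0538, -0.2388, 0], 0.005],
    [[0, 0, -0.3247], [0.06, -0.2675, 0], 0.005],
    [[0, 0, -0.3597], [0.0663, -0.2963, 0], 0.005],
    [[0, 0, -0.3947], [0.0725, -0.325, 0], 0.005],
    [[0, 0, -0.4297], [0.0788, -0.3538, 0], 0.005],
    [[0, 0, -0.4615], [0.085, -0.3825, 0], 0.005],
    [[0, 0, -0.4902], [0.09, -0.405, 0], 0.005],
    [[0, 0, -0.5093], [0.0938, -0.42, 0], 0.005],
    [[0, 0, -0.5131], [0.0938, -0.4238, 0], 0.005],
    [[0, 0, -0.5131], [0.0938, -0.4238, 0], 0.005],
    [[0, 0, -0.5131], [0.0938, -0.4238, 0], 0.005],
    [[0, 0, -0.5131], [0.0938, -0.4238, 0], 0.005]
  ]
}}

```text
time_s: 6.7
tool_pos: [0.5633, 0.2641, 0.292]
eef_rot: [-0.0, 0.611, 0.792, -0.0]
ft_force: [0.3, 0.4, -2.9]
gripper_width: 0.0191
grasp_force: 59.0
```

Run:
```python
from h import *
C={n:read_camera(n) for n in ['scene','side']}
s=ctrl.read_state();print(s['tool_pos'],s['eef_rot'],s['gripper_width'],s['time_s'],s['ft_force'],s['ft_torque'])
delta([.563,.2655,s['tool_pos'][2]],1.829)
def crop(n,x,y,w,h):return cv2.resize(C[n]['image'][y:y+h,x:x+w,::-1],(400,300*h*4//(3*w)),interpolation=cv2.INTER_CUBIC)
cv2.imwrite('pics/over.png',np.hstack([crop('scene',295,120,220,300),crop('side',120,140,220,300)]))
```

```text
[0.56342208 0.26424191 0.29233143] [ 5.48953067e-05  6.10780852e-01  7.91799689e-01 -3.72473397e-05] 0.019258453075629456 6.8 [-0.75227244 -0.65138361 -2.42429447] [ 0.02941918  0.01631666 -0.06425419]
turn [ 0.      0.0001 -0.0015] shift [ 0.0013 -0.0001 -0.    ]
```

View pics/over.png

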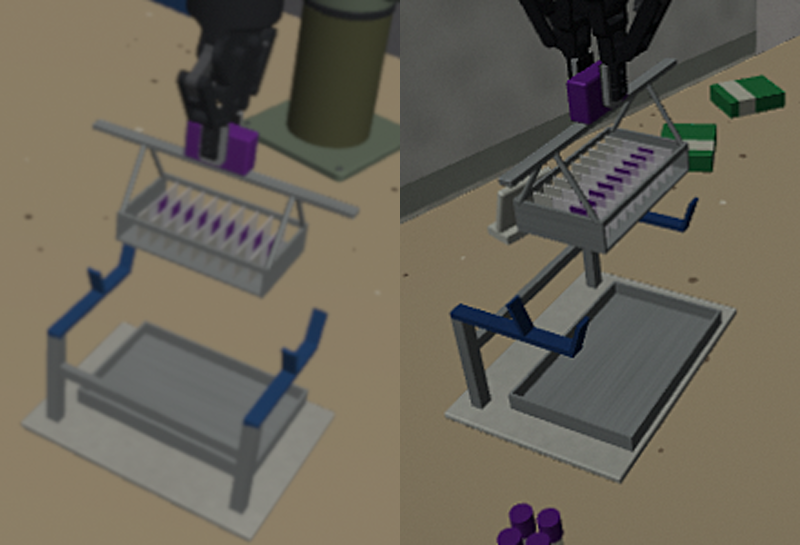

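The bar ends show at scene (95,125) and (357,212) and side (503,183) and (675,63) in the crop. I'll triangulate them as a check.

Run:
```python
from h import *
C={n:read_camera(n) for n in ['scene','side']}
def tri(a,b):
    A=[];r=[]
    for n,p in (('scene',a),('side',b)):
        d=rays(C[n],p)[0];d/=np.linalg.norm(d);P=np.eye(3)-np.outer(d,d);A.append(P);r.append(P@C[n]['origin'])
    return np.linalg.lstsq(np.vstack(A),np.hstack(r),rcond=None)[0]
a=tri((347.3,188.8),(271.3,174.7));b=tri((491.4,236.6),(176.7,240.7));d=b-a
print(a,b,(a+b)/2,np.linalg.norm(d),np.arctan2(d[1],d[0]),ctrl.read_state()['tool_pos'])
```

```text
[0.59168883 0.14069018 0.27855213] [0.53056839 0.38610177 0.28233184] [0.56112861 0.26339598 0.28044199] 0.2529364431669568 1.8148832904261192 [0.56342057 0.26444178 0.29241279]
```

The bar centre is within 3 mm of the target. Lowering now, slowly near the seats.

In the tool's units: 0.157 m / 0.8 = 0.1963, 0.155 m / 0.8 = 0.1938.

Emit:
{"fn": "carry_out", "kwargs": {
  "series": [
    [[0, 0, 0], [0.0013, 0, 0.0125], 0.005],
    [[0, 0, 0], [0.0013, 0, 0.0375], 0.005],
    [[0, 0, 0], [0.0013, 0, 0.0625], 0.005],
    [[0, 0, 0], [0.0013, 0, 0.0875], 0.005],
    [[0, 0, 0], [0.0013, 0, 0.1125], 0.005],
    [[0, 0, 0], [0.0013, 0, 0.1313], 0.005],
    [[0, 0, 0], [0.0013, 0, 0.15], 0.005],
    [[0, 0, 0], [0.0013, 0, 0.1625], 0.005],
    [[0, 0, 0], [0.0013, 0, 0.175], 0.005],
    [[0, 0, 0], [0.0013, 0, 0.1825], 0.005],
    [[0, 0, 0], [0.0013, 0, 0.1875], 0.005],
    [[0, 0, 0], [0.0013, 0, 0.1913], 0.005],
    [[0, 0, 0], [0.0013, 0, 0.1938], 0.005],
    [[0, 0, 0], [0.0013, 0, 0.1963], 0.005],
    [[0, 0, 0], [0.0013, 0, 0.1963], 0.005],
    [[0, 0, 0], [0.0013, 0, 0.1963], 0.005]
  ]
}}

```text
time_s: 8.5
tool_pos: [0.5631, 0.266, 0.1355]
eef_rot: [0.0, 0.61, 0.792, 0.0]
ft_force: [0.4, 0.2, -3.3]
gripper_width: 0.0189
grasp_force: 58.9
```

Run:
```python
from h import *
C={n:read_camera(n) for n in ['scene','side']}
s=ctrl.read_state();print(s['tool_pos'],s['gripper_width'],s['time_s'],s['ft_force'],s['ft_torque'])
def crop(n,x,y,w,h):return cv2.resize(C[n]['image'][y:y+h,x:x+w,::-1],(400,300*h*4//(3*w)),interpolation=cv2.INTER_CUBIC)
cv2.imwrite('pics/low.png',np.hstack([crop('scene',310,190,180,180),crop('side',130,200,180,180)]))
```

```text
[0.56320947 0.26598579 0.13556842] 0.01884638819408198 8.6 [ 0.18052999 -0.28276042 -3.13121392] [ 0.0123055  -0.02922935  0.00350942]
```

View pics/low.png

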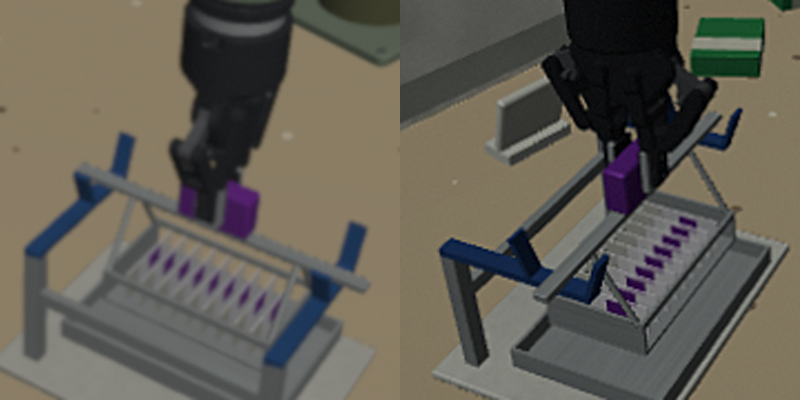

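Both bar ends lie between the lips of their hooks, at about (85,172) and (365,285) in the scene crop, just above the seats. I'll lower the last few millimetres and watch the force.

Emit:
{"fn": "carry_out", "kwargs": {
  "series": [
    [[0, 0, 0], [0, 0, 0.0013], 0.005],
    [[0, 0, 0], [0, 0, 0.0025], 0.005],
    [[0, 0, 0], [0, 0, 0.0025], 0.005],
    [[0, 0, 0], [0, 0, 0.0038], 0.005],
    [[0, 0, 0], [0, 0, 0.0038], 0.005],
    [[0, 0, 0], [0, 0, 0.0038], 0.005]
  ]
}}

```text
time_s: 9.2
tool_pos: [0.563, 0.2659, 0.133]
eef_rot: [0.0, 0.61, 0.792, 0.0]
ft_force: [-2.6, -1.2, 2.6]
gripper_width: 0.0191
grasp_force: 59.7
```

In the tool's units: 0.0005 m / 0.8 = 0.0006.

Emit:
{"fn": "carry_out", "kwargs": {
  "series": [
    [[0, 0, 0], [0, 0, 0.0006], 0.005],
    [[0, 0, 0], [0, 0, 0.0006], 0.005],
    [[0, 0, 0], [0, 0, 0.0006], 0.005],
    [[0, 0, 0], [0, 0, 0.0006], 0.005]
  ]
}}

```text
time_s: 9.6
tool_pos: [0.5631, 0.266, 0.133]
eef_rot: [0.0, 0.61, 0.792, 0.0]
ft_force: [-3.7, -0.4, 5.6]
gripper_width: 0.0188
grasp_force: 60.2
```

Run:
```python
from h import *
s=ctrl.read_state();print(s['tool_pos'],s['ft_force'],s['ft_torque'])
```

```text
[0.56308454 0.26595721 0.1330144 ] [-3.73958728 -0.40868266  5.60563058] [-0.19945446  0.7197462   0.02297166]
```

The rack is seated: height matches the expected 0.133 and both the force and its balance fit. Releasing and rising straight up.

In the tool's units: -0.17 m / 0.8 = -0.2125, -0.15 m / 0.8 = -0.1875.

Emit:
{"fn": "carry_out", "kwargs": {
  "series": [
    [[0, 0, 0], [0, 0, 0], 0.02],
    [[0, 0, 0], [0, 0, 0], 0.024],
    [[0, 0, 0], [0, 0, 0], 0.03],
    [[0, 0, 0], [0, 0, 0], 0.045],
    [[0, 0, 0], [0, 0, 0], 0.06],
    [[0, 0, 0], [0, 0, 0], 0.075],
    [[0, 0, 0], [0, 0, 0], 0.075],
    [[0, 0, 0], [0, 0, 0], 0.075],
    [[0, 0, 0], [0, 0, -0.0125], 0.075],
    [[0, 0, 0], [0, 0, -0.0375], 0.075],
    [[0, 0, 0], [0, 0, -0.075], 0.075],
    [[0, 0, 0], [0, 0, -0.1125], 0.075],
    [[0, 0, 0], [0, 0, -0.15], 0.075],
    [[0, 0, 0], [0, 0, -0.1875], 0.075],
    [[0, 0, 0], [0, 0, -0.2125], 0.075],
    [[0, 0, 0], [0, 0, -0.2125], 0.075],
    [[0, 0, 0], [0, 0, -0.2125], 0.075],
    [[0, 0, 0], [0, 0, -0.2125], 0.075]
  ]
}}

```text
time_s: 11.4
tool_pos: [0.5621, 0.2656, 0.2998]
eef_rot: [-0.001, 0.61, 0.792, -0.001]
ft_force: [-0.1, 0.0, -0.4]
gripper_width: 0.0748
grasp_force: 0.0
```

Run:
```python
from h import *
C={n:read_camera(n) for n in ['scene','side']}
s=ctrl.read_state();print(s['tool_pos'],s['gripper_width'],s['time_s'],s['ft_force'])
def crop(n,x,y,w,h):return cv2.resize(C[n]['image'][y:y+h,x:x+w,::-1],(400,300*h*4//(3*w)),interpolation=cv2.INTER_CUBIC)
cv2.imwrite('pics/end.png',np.hstack([crop('scene',310,190,180,180),crop('side',130,200,180,180)]))
```

```text
[0.56207624 0.26560214 0.29955275] 0.07490948318993938 11.5 [-0.07667768 -0.30357896 -0.25782461]
```

View pics/end.png

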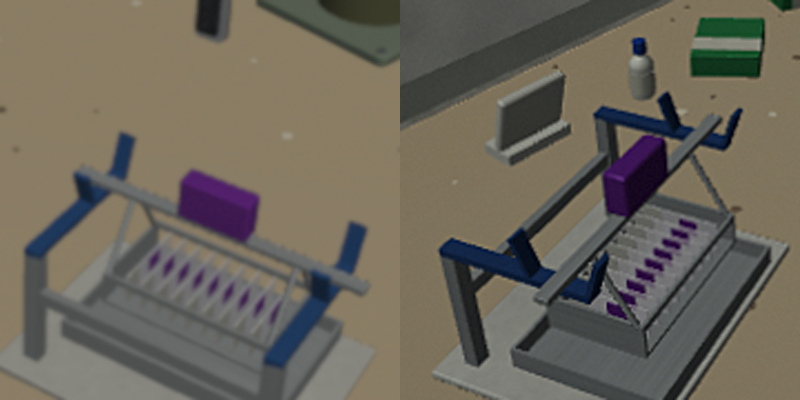

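The purple rack hangs level, with its bar ends on both hooks at (85,172) and (365,287) in the scene crop, and the gripper is clear. Handing in.

```bash
python3 -c "
from workcell import ctrl
print(ctrl.finish_job())"
```

```text
the job is handed in; nothing more can be done
None
```

The purple rack hangs level and released on both blue hooks, the green rack was left untouched, and the job is handed in at about 11.5 s; the hand-in returned no verdict.

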